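# Line up the tool holders by height in the setting rail

### The arm

A 7-joint arm with a two-finger parallel gripper is mounted at the origin on a cart in front of the work surface, level with it; the furniture and walls round the work are solid. World frame = base frame: x ahead of the robot, y to its left, z up, the work surface at z = 0. Lengths are in m, angles in rad, forces in N, time in s.
With the tool pointing down it reaches from about 0.4 to 0.85 m from the base axis. Payload 10.4 kg.
Tool frame: the origin (TCP) lies at the very end of the fingers, on their centre line; the grasp point (between the pads) lies 19 mm behind it; z points along the fingers, y is the line along which they close (so a half turn about z gives the same grasp; the last joint's range is limited). The gripper opens to 85 mm and grips with 20 to 120 N. Pads are 22 mm wide; open, the fingers measure 114 mm over their backs; the gripper's body (76 mm by 85 mm) begins 54 mm behind the grasp point. The pads swing forward as they close: fully open they stand 13 mm farther back than shut.
Start: joints at [-1.208, 0.332, -0.065, 1.46, 0.022, 1.35, -0.088], TCP at [0.235, 0.579, 0.231] pointing down, gripper open.
Joint ranges: [-2.6, 2.6], [-0.5, 2.12], [-1.47, 1.34], [0.16, 2.42], [-1.27, 4.41], [0.06, 2.06], [-2.6, 2.6]. Speed limits (rad/s): [2.22, 2.22, 2.79, 2.79, 3.14, 3.14, 3.14].

### API

Orientations are given as a unit quaternion [x, y, z, w].
In Python, from workcell import manip gives the robot as it stands.
- The arm moves only by the tool jog_arm, called after "Call:" as name([rows], argument=value, ...), one row to a line, values as JSON. Schema: {"type":"object","properties":{"rows":{"type":"array","items":{"type":"object","properties":{"rotvec":{"type":"array","items":{"type":"number"},"minItems":3,"maxItems":3},"d":{"type":"array","items":{"type":"number"},"minItems":3,"maxItems":3},"jaw":{"type":"number"}},"additionalProperties":false,"required":["jaw"]},"minItems":1,"maxItems":20},"force":{"type":"number"},"only":{"type":"string"},"quiet":{"type":"boolean"},"lines":{"type":"string"}},"required":["rows"],"additionalProperties":false}. rows is a list of rows, 1 to 20 of them, each an object with the fields rotvec (a list: a rotation vector rx, ry, rz in shares of 4 rad (1.0 is 4 rad)), d (a list: dx, dy, dz in shares of 0.75 m (1.0 is 0.75 m)), jaw (the opening from 0.0 (shut) to 1.0 (fully open)); a field left out counts as zero (the opening has to be given); each row is the pose to reach, as a shift and turn from the pose commanded when the call began, along the tool's axes at that moment; what a row does not reach only later rows make up. A row lasts 1/8 s, in which the tool goes at most 0.0625 m and 0.188 rad, less where a joint would pass 70% of its speed; a pose out of reach is approached as far as the arm can. The fingers move at their own pace and stop on an object; force is the grip in N (left out, the last holds). Time passes only in rows, so rows that do not move let the fingers close. The tool returns the time, the measured TCP pose, the force, the opening and the grip force at its end. only (a regular expression) keeps the lines of the reply that match it, lines (a string "A,B") keeps lines A to B, and quiet returns only ok. Shift and turn numbers lie between -1 and 1, and a call with a number outside is refused. Input that does not fit is refused with a message, and nothing moves.
- manip.get_obs(): the state, without advancing time (a new reading comes with each control period).
- manip.camera(name): name is "side" or "top"; returns the picture (420x560x3 uint8, blue, green, red); there is no depth.
- manip.calibration(name): a dict with "fx", "fy", "cx", "cy" (pixels), "world_from_camera" (4x4, takes a point from camera to world coordinates). Camera axes: x right, y up, looking along -z (the intrinsics and any distortion apply to the point x, -y, -z); pixel columns grow to the right and rows downward; lengths in m; the calibration is good to about 2 mm. A picture is of the moment at which its call begins. calibration takes no time and is no camera call.
- manip.hand_in(): hands the job in; it is judged then, once.
Trained networks look in the newest picture that a camera, given by its name, has taken for a name from the list of things; names that differ only in an ending like _2 or _b are one class to them, and where a whole thing is asked for, a point or a joint stands for the part that bears it (a point fixed in the world has none). Each returns a list of dicts, best first, with "confidence" (0 to 1); they miss things now and then, are a little off and sometimes report something else, mostly with a low value. They report only what shows in the picture. A call takes as long as a camera call. They do not tell look-alikes from the thing itself.
- manip.outline_of(camera, thing): "mask" (420x560 bool, what is visible of it) and "bbox" ([left, top, right, bottom] in pixels, round what is visible of it).
The state is a dict: "clock": time; "joint_pos": joint angles; "joint_velocities": joint speeds; "tau": joint torques, N m; "position": TCP position; "ee_rot": TCP orientation; "ft_force": force on the tool from outside, world axes, zero at the start; "torque": the same for the moment, N m; "grip_width": opening from 0.0 (shut) to 1.0 (fully open); "grasp_force": force on a finger pad.
Only numpy, scipy, OpenCV 4.12 (cv2) and the standard library are available. Lean on these libraries where they do the work, as an engineer would, in place of code of your own. Each camera call takes 0.05 s, during which the arm holds its last target. There are 200 camera calls.

### The job

The row on the tool rail has been started: the tall holder stands in the cup at one end, and a cap closes the cup at the other end. Stand the four loose tools from the bench upright in the four empty cups between them, in order of height, the tallest next to the standing holder and the shortest next to the cap, so that the setter can measure them one after the other from tall to short. Leave the standing holder and the cap where they are, and do not knock any of the tools over.

Things in the scene. Friction and masses are not known exactly. Their poses are not given: they have to be found in the camera images.
- mill_holder: the tallest of the four to be moved: dark holder with a thin bright end mill pointing up, 172 mm in all. Foot 38 mm in diameter; grip the neck 90 to 130 mm above the foot (15 to 25 mm thick); the end mill begins at 134 mm. 0.4 kg. Stands upright on the bench; origin at the centre of its foot, z up its axis.
- bright_arbor: second tallest: plain bright steel cylinder, 113 mm tall, 25 mm in diameter, about 0.33 kg. Stands upright on the bench; origin at the centre of its foot, z up its axis.
- stepped_arbor: third tallest: black arbor, 92 mm tall, with a thick foot 42 mm in diameter and 30 mm high, thinner above, about 0.45 kg; can be gripped 35 to 70 mm above the foot, 30 to 40 mm thick. Stands upright on the bench; origin at the centre of its foot, z up its axis.
- short_sleeve: the shortest: dull grey taper sleeve with a wider collar (38 mm in diameter) at the bottom, 62 mm tall, about 0.25 kg; can be gripped 30 to 50 mm above the foot, 28 to 35 mm thick. Stands upright on the bench; origin at the centre of its foot, z up its axis.
- cup_a: one of four alike open grey cups in mid-row of a straight row of six, 82 mm apart, on a flat steel rail; which is where changes. Rim 67 mm wide, mouth 60 mm, narrowing to 50 mm at the flat floor. Origin: centre of the underside, 6 mm over the bench; inner floor 4 mm and rim 20 mm above the origin. x across the row, y along it, z up.
- cup_b: as cup_a: another of the four alike middle cups, same size and axes.
- cup_c: as cup_a: another of the four alike middle cups, same size and axes.
- cup_d: as cup_a: another of the four alike middle cups, same size and axes.
- long_holder: slender dark holder with a bright end mill, 184 mm tall, foot 30 mm in diameter, already standing in the cup at one end of the row, either end: the head of the row, 82 mm from the next cup. Origin at the centre of its foot, 10 mm over the bench. It stays where it is.
- blank_cap: round pale cap, 44 mm in diameter and 34 mm tall, that closes the cup at the other end of the row, which is not used. Origin at the centre of its underside. It stays where it is.
There are look-alikes about, which are no part of the job. Leave any pink or red look-alike of the stepped_arbor alone.

How it is judged:
By the outcome, as a careful person would: the job done as asked, in the order asked, and still so for the second after the job is handed in, with the robot touching nothing.
It also fails if it takes over 115 s, if anything falls off the work surface, if the arm or the gripper's body presses on something with over 40 N, if the wrist force passes 120 N, or if a joint passes its speed limit or range.

## Working session

There is one attempt and no reset: what is moved stays moved. The work goes in short steps, Python scripts to look and compute and a tool call to move; the robot and the scene stay as the last step left them, time stands still between calls to the robot, and variables do not carry over. Pictures are saved under pics/ and viewed, at most 14 in all, crops included, and the job is handed in when it is done.

```bash
mkdir -p pics; python3 - <<'E'
from workcell import manip
import cv2,numpy as np
o=manip.get_obs(); print(o['clock'],o['position'],o['ee_rot'],o['grip_width'])
for n in('top','side'):
    cv2.imwrite(f'pics/{n}0.png',manip.camera(n)); print(n,manip.calibration(n))
E
```

```text
0.0 [0.23500271 0.57872868 0.23051274] [ 1.91680528e-01  9.81457110e-01 -7.06653650e-04 -1.29899624e-04] 0.9963322512730328
top {'fx': 424.7090307374935, 'fy': 424.7090307374935, 'cx': 275.31111326511854, 'cy': 208.30692723034346, 'world_from_camera': array([[-1.33074642e-02,  9.94483704e-01, -1.04043615e-01,
         4.55175563e-01],
       [-9.99910237e-01, -1.33974288e-02, -1.65844079e-04,
         1.85730059e-01],
       [-1.55884616e-03,  1.04032068e-01,  9.94572722e-01,
         9.48762218e-01],
       [ 0.00000000e+00,  0.00000000e+00,  0.00000000e+00,
         1.00000000e+00]])}
side {'fx': 381.8342286672034, 'fy': 381.8342286672034, 'cx': 279.7712639063241, 'cy': 205.44757388981557, 'world_from_camera': array([[ 0.94747028,  0.20396447, -0.24637078,  0.302552  ],
       [-0.31983114,  0.61103511, -0.72411611, -0.42798234],
       [ 0.00284724,  0.76487554,  0.6441718 ,  0.59232682],
       [ 0.        ,  0.        ,  0.        ,  1.        ]])}
```

View pics/top0.png

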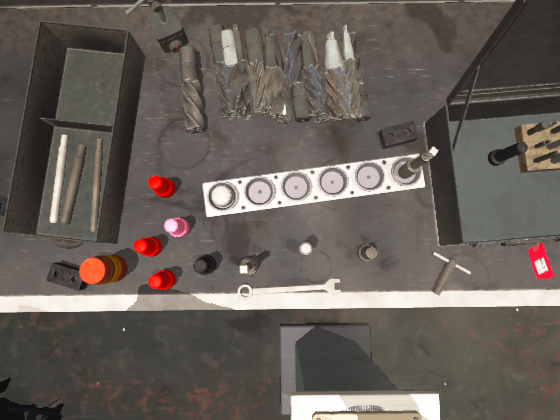

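View pics/side0.png

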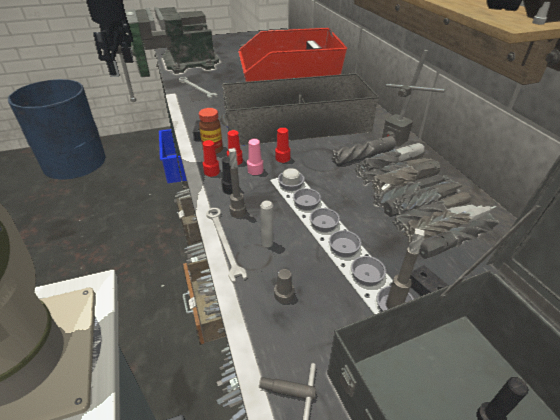

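The top view shows the cap at (223,195), empty cups at (260,190), (296,186), (333,181) and (370,176), and the standing holder at (408,168). The stepped arbor is at about (205,264), the mill holder at (248,266), the bright arbor at (306,248) and the sleeve at (368,252). The red and pink look-alikes are on the left, and the side view agrees with all of this.

```bash
cat > h.py <<'E'
from workcell import manip
import numpy as np, cv2
from scipy.optimize import least_squares
P={'mill_holder':[(0,19),(25,19),(90,12),(130,8),(134,5),(172,5)],
'bright_arbor':[(0,12.5),(113,12.5)],
'stepped_arbor':[(0,21),(30,21),(35,19),(70,16),(92,16)],
'short_sleeve':[(0,19),(15,19),(30,17),(50,14),(62,14)],
'long_holder':[(0,15),(184,4)],'blank_cap':[(0,22),(34,22)],'cup_a':[(0,30),(20,33.5)]}
def proj(c,p):
    k=manip.calibration(c);T=np.linalg.inv(k['world_from_camera'])
    q=p@T[:3,:3].T+T[:3,3]
    return np.c_[k['cx']+k['fx']*q[:,0]/-q[:,2],k['cy']-k['fy']*q[:,1]/-q[:,2]]
def pts(n,x,y,z=0):
    a=np.linspace(0,2*np.pi,36)
    return np.vstack([np.c_[x+r/1e3*np.cos(a),y+r/1e3*np.sin(a),0*a+z+h/1e3] for h,r in P[n]])
def box(c,n,x,y,z=0):
    q=proj(c,pts(n,x,y,z));return np.r_[q.min(0),q.max(0)]
def ray(c,u,v,z):
    k=manip.calibration(c);M=k['world_from_camera']
    d=M[:3,:3]@[(u-k['cx'])/k['fx'],-(v-k['cy'])/k['fy'],-1]
    return (M[:3,3]+d*(z-M[2,3])/d[2])[:2]
def fit(n,boxes,z=0):
    c,b=boxes[0];x0=ray(c,(b[0]+b[2])/2,(b[1]+b[3])/2,z+.04)
    s=least_squares(lambda p:np.concatenate([box(c,n,*p,z)-b for c,b in boxes]),x0,loss='soft_l1')
    return s.x,np.round(s.fun,1)
E
python3 - <<'E'
from h import *
for c in('top','side'): manip.camera(c)
for n in P:
    z={'long_holder':.01,'blank_cap':.01,'cup_a':.006}.get(n,0)
    D={c:[d for d in manip.outline_of(c,n) if d['confidence']>.25] for c in('top','side')}
    for c in D:
        for d in D[c]:
            print(n,c,round(d['confidence'],2),np.round(d['bbox']),fit(n,[(c,np.array(d['bbox'],float)+[0,0,1,1])],z)[0].round(4))
    if n!='cup_a' and D['top'] and D['side']: print('  both',*fit(n,[(c,np.array(D[c][0]['bbox'],float)) for c in D],z))
print(manip.get_obs()['clock'])
E
```

```text
mill_holder top 0.58 [241. 257. 258. 278.] [0.4231 0.2428]
mill_holder top 0.46 [190. 253. 214. 273.] [0.4335 0.3382]
mill_holder side 0.56 [228. 150. 244. 217.] [0.4246 0.2438]
  both [0.42372203 0.24422542] [-0.9  2.1  0.5 -1.2 -0.1 -0.9  0.2  1.7]
bright_arbor top 0.53 [397. 145. 438. 183.] [ 0.6494 -0.1283]
bright_arbor top 0.43 [296. 244. 311. 257.] [0.4575 0.1283]
bright_arbor side 0.72 [263. 202. 275. 245.] [0.468 0.123]
  both [0.62106243 0.06042722] [-71.7  17.2 -94.6   0.7  78.6   0.7  85.9   6.5]
stepped_arbor top 0.96 [149. 268. 177. 292.] [0.3975 0.4234]
stepped_arbor top 0.92 [133. 240. 161. 254.] [0.4696 0.4587]
stepped_arbor top 0.84 [166. 222. 192. 238.] [0.5064 0.3916]
stepped_arbor top 0.68 [150. 174. 176. 199.] [0.5996 0.426 ]
stepped_arbor side 0.93 [202. 139. 220. 177.] [0.4024 0.4232]
stepped_arbor side 0.73 [246. 141. 264. 173.] [0.5127 0.3939]
stepped_arbor side 0.67 [273. 127. 289. 163.] [0.5975 0.4273]
stepped_arbor side 0.63 [228. 126. 240. 166.] [0.4736 0.4586]
stepped_arbor side 0.53 [221. 155. 234. 196.] [0.4259 0.3326]
  both [0.40117925 0.42484742] [-
[... 482 characters left out ...]
  0.  -2.1  1.5]
blank_cap top 0.56 [212. 187. 233. 206.] [0.5777 0.3001]
blank_cap side 0.85 [281. 167. 300. 184.] [0.5828 0.3081]
blank_cap side 0.62 [349. 254. 385. 285.] [ 0.62   -0.0289]
  both [0.57932679 0.30192992] [-1.  -1.9  0.4  1.6  0.8 -0.3 -0.6  4.3]
cup_a top 0.81 [246. 177. 277. 209.] [0.5849 0.215 ]
cup_a top 0.81 [278. 169. 313. 201.] [0.6015 0.1397]
cup_a top 0.59 [316. 166. 349. 198.] [0.6074 0.0592]
cup_a top 0.58 [355. 162. 385. 190.] [ 0.6195 -0.0247]
cup_a side 0.93 [313. 209. 340. 230.] [0.6066 0.1389]
cup_a side 0.89 [295. 186. 320. 212.] [0.5928 0.2197]
cup_a side 0.87 [330. 230. 362. 260.] [0.6121 0.0514]
cup_a side 0.66 [351. 253. 385. 284.] [ 0.6238 -0.0182]
0.9
```

```bash
cat > ov.py <<'E'
from h import *
def row():
    o=np.array([[.5795,.302],[.589,.217],[.604,.139],[.610,.055],[.622,-.0213],[.6366,-.1053]])
    f=lambda p:np.array([[p[0]+.082*i*np.sin(p[2]),p[1]-.082*i*np.cos(p[2])] for i in range(6)])
    s=least_squares(lambda p:(f(p)-o).ravel(),[.58,.3,.14]).x
    return f(s),s
if __name__=='__main__':
    r,s=row();print(r.round(4),s)
    T={'mill_holder':(.4237,.2442),'bright_arbor':(.4610,.1265),'stepped_arbor':(.429,.3355),'short_sleeve':(.4515,-.0127)}
    rois={'top':(190,150,430,290),'side':(200,120,420,320)}
    for c in rois:
        im=manip.camera(c);x0,y0,x1,y1=rois[c];S=3.3 if c=='top' else 2.9
        a=cv2.resize(im[y0:y1,x0:x1],None,fx=S,fy=S,interpolation=cv2.INTER_CUBIC)
        def ln(p,z,r,col):
            t=np.linspace(0,6.283,40);q=(proj(c,np.c_[p[0]+r*np.cos(t),p[1]+r*np.sin(t),0*t+z])+.5-[x0,y0])*S
            cv2.polylines(a,[q.astype(np.int32)],True,col,1)
        for p in r: ln(p,.026,.0335,(0,255,255)); ln(p,.01,.025,(0,255,0))
        for n,p in T.items():
            for h,R in (P[n][0],P[n][-1]): ln(p,h/1e3,R/1e3,(0,0,255) if h else (255,255,0))
        cv2.imwrite(f'pics/{c}_ov.png',a)
E
python3 ov.py
```

```text
[[ 0.5789  0.3008]
 [ 0.5901  0.2196]
 [ 0.6013  0.1383]
 [ 0.6124  0.0571]
 [ 0.6236 -0.0241]
 [ 0.6348 -0.1053]] [0.57888077 0.30081638 0.13686211]
```

View pics/top_ov.png

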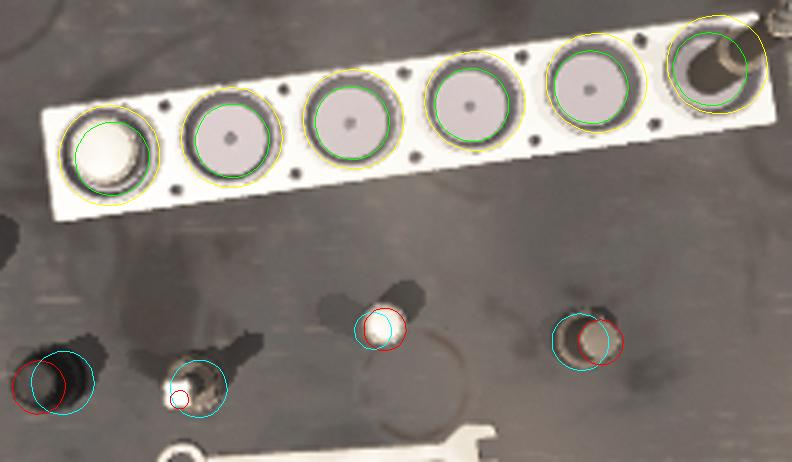

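View pics/side_ov.png

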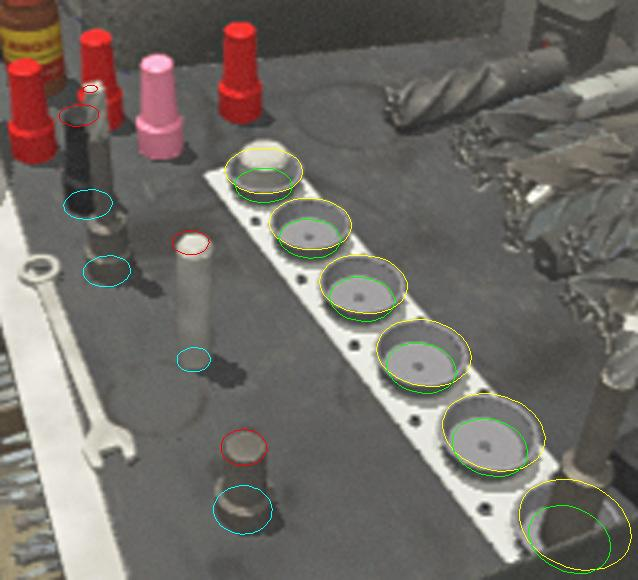

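```bash
cat > go.py <<'E'
import sys
from h import *
from scipy.spatial.transform import Rotation as R
# usage: go.py x y z yawdeg(of tool y, tool pointing down) -> shift in tool axes
x,y,z,yaw=map(float,sys.argv[1:5])
o=manip.get_obs();A=R.from_quat(o['ee_rot'])
d=A.inv().apply(np.array([x,y,z])-o['position'])
t=np.radians(yaw);B=R.from_matrix(np.c_[[-np.sin(t)*-1,-np.cos(t),0],[np.cos(t),np.sin(t),0],[0,0,-1]])
best=min([(A.inv()*B*R.from_euler('z',k)).as_rotvec() for k in(0,np.pi)],key=np.linalg.norm)
print('rot',best.round(3),'shift',d.round(4),'dist',np.linalg.norm(d).round(3),'j',o['joint_pos'].round(2),o['clock'])
E
python3 - <<'E'
from h import *
t=np.array([[230,138],[350,123],[470,106],[590,90]])/3.3+[190,150]-.5
s=np.array([[310,237],[358,297],[418,366],[485,444]])/2.9+[200,120]-.5
for a,b in zip(t,s): print(ray('top',*a,.010).round(4),ray('side',*b,.010).round(4))
E
python3 go.py .4262 .2438 .231 7.8
```

```text
[0.592  0.2213] [0.5909 0.2213]
[0.6011 0.14  ] [0.5991 0.1412]
[0.6117 0.0585] [0.6107 0.0594]
[ 0.6216 -0.0232] [ 0.6216 -0.021 ]Traceback (most recent call last):
  File "go.py", line 8, in <module>
    t=np.radians(yaw);B=R.from_matrix(np.c_[[-np.sin(t)*-1,-np.cos(t),0],[np.cos(t),np.sin(t),0],[0,0,-1]])
                        ~~~~~~~~~~~~~^^^^^^^^^^^^^^^^^^^^^^^^^^^^^^^^^^^^^^^^^^^^^^^^^^^^^^^^^^^^^^^^^^^^^^
  File "scipy/spatial/transform/_rotation.pyx", line 1143, in scipy.spatial.transform._rotation.Rotation.from_matrix
ValueError: Non-positive determinant (left-handed or null coordinate frame) in rotation matrix 0: [[ 0.13571557  0.99074784  0.        ]
 [-0.99074784  0.13571557  0.        ]
 [ 0.          0.         -1.        ]].
```

```bash
sed -i 's/\[-np.sin(t)\*-1,-np.cos(t),0\]/[-np.sin(t),np.cos(t),0]/' go.py; python3 go.py .4262 .2438 .231 7
```

```text
rot [ 0.    -0.     1.063] shift [-3.032e-01 -2.388e-01  3.000e-04] dist 0.386 j [-1.21  0.33 -0.06  1.46  0.02  1.35 -0.09] 1.0
```

Careful with the scale: shifts go in shares of 0.75 m and turns go in shares of 4 rad. That gives: -0.303 m is -0.404, -0.239 m is -0.3187, 1.063 rad is 0.2658.

Call:
jog_arm([
  {"rotvec":[0,0,0.2658],"d":[-0.404,-0.3187,0],"jaw":1},
  {"rotvec":[0,0,0.2658],"d":[-0.404,-0.3187,0],"jaw":1},
  {"rotvec":[0,0,0.2658],"d":[-0.404,-0.3187,0],"jaw":1},
  {"rotvec":[0,0,0.2658],"d":[-0.404,-0.3187,0],"jaw":1},
  {"rotvec":[0,0,0.2658],"d":[-0.404,-0.3187,0],"jaw":1},
  {"rotvec":[0,0,0.2658],"d":[-0.404,-0.3187,0],"jaw":1},
  {"rotvec":[0,0,0.2658],"d":[-0.404,-0.3187,0],"jaw":1},
  {"rotvec":[0,0,0.2658],"d":[-0.404,-0.3187,0],"jaw":1},
  {"rotvec":[0,0,0.2658],"d":[-0.404,-0.3187,0],"jaw":1},
  {"rotvec":[0,0,0.2658],"d":[-0.404,-0.3187,0],"jaw":1},
], force=40)

```text
clock: 2.25
position: [0.4253, 0.245, 0.2312]
ee_rot: [0.662, 0.75, -0.0, -0.0]
ft_force: [-0.3, -1.2, -0.8]
grip_width: 1.006
grasp_force: 0.0
```

```bash
python3 go.py .4262 .2438 .103 7
```

```text
rot [-0.    -0.     0.003] shift [-0.0013  0.0008  0.1282] dist 0.128 j [-0.87  0.03  0.26  1.82 -0.01  1.3  -0.48] 2.25
```

Converted, 0.128 m is 0.1707, 0.115 m is 0.1533.

Call:
jog_arm([
  {"d":[0,0,0.0533],"jaw":1},
  {"d":[-0.0013,0.0013,0.1067],"jaw":1},
  {"d":[-0.0013,0.0013,0.1533],"jaw":1},
  {"d":[-0.0013,0.0013,0.1707],"jaw":1},
  {"d":[-0.0013,0.0013,0.1707],"jaw":1},
  {"d":[-0.0013,0.0013,0.1707],"jaw":1},
])

```text
clock: 3.0
position: [0.4278, 0.2435, 0.1047]
ee_rot: [0.663, 0.749, 0.001, 0.0]
ft_force: [-0.2, 0.2, -0.1]
grip_width: 0.999
grasp_force: 0.0
```

```bash
python3 - <<'E'
from h import *
a=manip.camera('top')[200:300,180:320];b=manip.camera('side')[120:230,170:300]
r=lambda i:cv2.resize(i,(395,380),interpolation=cv2.INTER_CUBIC)
cv2.imwrite('pics/m1.png',np.hstack([r(a),r(b)]))
E
```

```text
(no output)
```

View pics/m1.png

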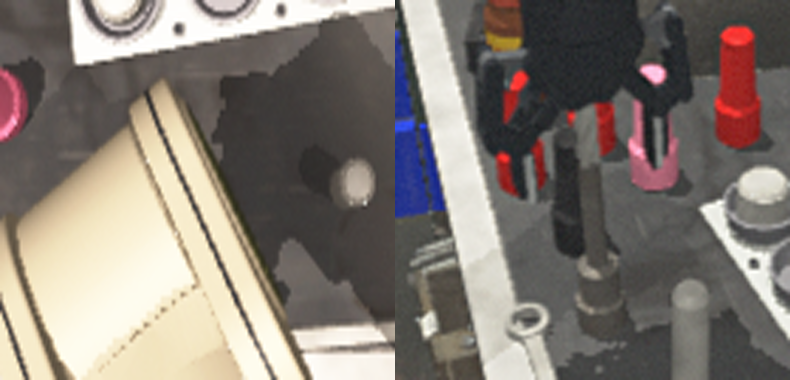

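In the side view (right half) the fingers straddle the holder's neck, which is at about (590,200) in the crop. The arm hides the top view. I'll close now.

Call:
jog_arm([
  {"jaw":0},
  {"jaw":0},
  {"jaw":0},
  {"jaw":0},
  {"jaw":0},
  {"jaw":0},
  {"jaw":0},
  {"jaw":0},
], force=50)

```text
clock: 4.1
position: [0.4273, 0.2429, 0.1035]
ee_rot: [0.663, 0.749, 0.0, 0.0]
ft_force: [-0.9, -0.4, 4.9]
grip_width: 0.204
grasp_force: 49.1
```

Call:
jog_arm([
  {"d":[0,0,-0.0133],"jaw":0},
  {"d":[0,0,-0.04],"jaw":0},
  {"d":[0,0,-0.08],"jaw":0},
  {"d":[0,0,-0.12],"jaw":0},
  {"d":[0,0,-0.16],"jaw":0},
  {"d":[0,0,-0.1733],"jaw":0},
  {"d":[0,0,-0.1733],"jaw":0},
  {"d":[0,0,-0.1733],"jaw":0},
])

```text
clock: 5.1
position: [0.4265, 0.2424, 0.2319]
ee_rot: [0.663, 0.749, -0.001, -0.0]
ft_force: [-0.6, -0.6, -5.0]
grip_width: 0.202
grasp_force: 49.0
```

```bash
python3 go.py .6216 -.022 .237 7
```

```text
rot [-0.002  0.001 -0.   ] shift [-0.2862  0.1615 -0.0051] dist 0.329 j [-0.87  0.03  0.27  1.82 -0.01  1.3  -0.48] 5.1
```

Converted, -0.286 m is -0.3813, -0.28 m is -0.3733.

Call:
jog_arm([
  {"d":[-0.02,0.0107,-0.0067],"jaw":0},
  {"d":[-0.06,0.0333,-0.0133],"jaw":0},
  {"d":[-0.1133,0.064,-0.0133],"jaw":0},
  {"d":[-0.1667,0.0947,-0.0133],"jaw":0},
  {"d":[-0.22,0.124,-0.0133],"jaw":0},
  {"d":[-0.2733,0.1547,-0.0133],"jaw":0},
  {"d":[-0.32,0.18,-0.0133],"jaw":0},
  {"d":[-0.3533,0.2,-0.0133],"jaw":0},
  {"d":[-0.3733,0.2107,-0.0133],"jaw":0},
  {"d":[-0.3813,0.2153,-0.0133],"jaw":0},
  {"d":[-0.3813,0.2153,-0.0133],"jaw":0},
  {"d":[-0.3813,0.2153,-0.0133],"jaw":0},
])

```text
clock: 6.6
position: [0.6219, -0.0202, 0.2433]
ee_rot: [0.662, 0.749, 0.0, -0.0]
ft_force: [-0.1, -0.1, -4.6]
grip_width: 0.203
grasp_force: 49.0
```

```bash
python3 go.py .6216 -.022 .1155 7
python3 - <<'E'
from h import *
a=manip.camera('top')[120:260,300:450];b=manip.camera('side')[120:330,240:450]
r=lambda i:cv2.resize(i,(395,380),interpolation=cv2.INTER_CUBIC)
cv2.imwrite('pics/m2.png',np.hstack([r(a),r(b)]))
E
```

```text
rot [-0.    -0.001  0.001] shift [-0.0018 -0.0005  0.1278] dist 0.128 j [-0.45  0.34  0.54  1.48 -0.18  1.37  0.21] 6.6
```

View pics/m2.png

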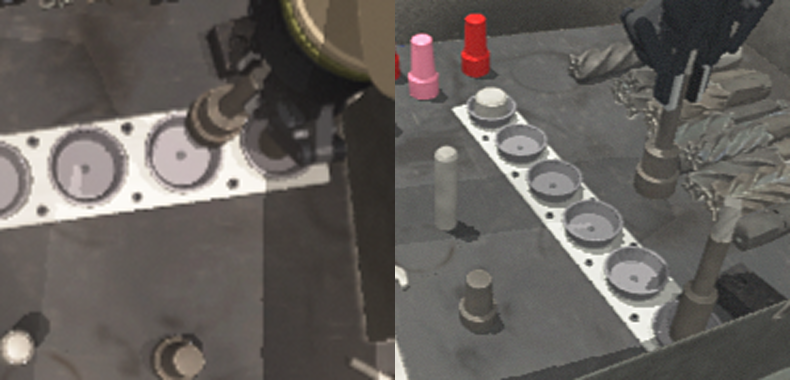

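```bash
python3 - <<'E'
from h import *
print(ray('side',379,218,.140))
b=box('side','mill_holder',.6219,-.0202,.1395);print(b)
q=proj('side',pts('mill_holder',.6219,-.0202,.1395))[:72];print(q.min(0),q.max(0), 'crop',(q.min(0)-[240,120])*[395/210,380/210]+[395,0],(q.max(0)-[240,120])*[395/210,380/210]+[395,0])
E
```

```text
[ 0.63128085 -0.00790219]
[366.73601463 135.23775098 401.22711509 231.39489879]
[366.73601463 205.84448275] [391.69273545 231.39489879] crop [633.38440847 155.33763545] [680.32681192 201.57172163]
```

```bash
python3 - <<'E'
from h import *
manip.camera('side');manip.camera('top')
for c in('side','top'):
  for d in manip.outline_of(c,'mill_holder'):
    print(c,round(d['confidence'],2),d['bbox'])
b=manip.camera('side');cv2.imwrite('pics/m3.png',cv2.resize(b[170:250,340:420],(560,560),interpolation=cv2.INTER_NEAREST))
E
```

```text
side 0.57 [368.7, 151.8, 396.2, 230.4]
top 0.96 [371.8, 146.0, 405.0, 175.3]
```

View pics/m3.png

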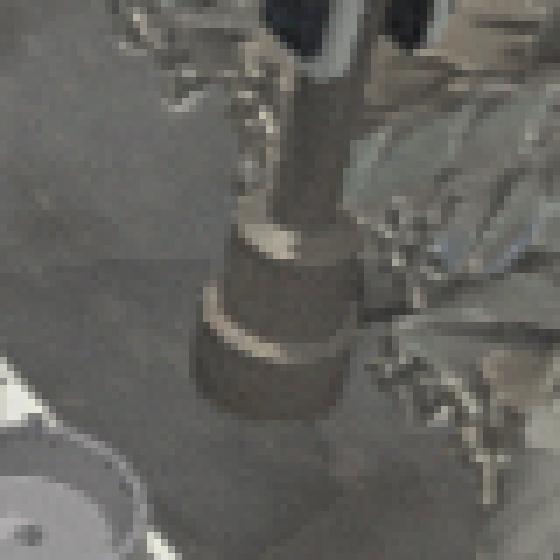

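The foot of the held holder spans columns 367–391 with its bottom at row 230, within 2 px of prediction. Lowering it into the cup.

Converted, 0.13 m is 0.1733, -0.003 m is -0.004.

Call:
jog_arm([
  {"d":[-0.0013,0,0.0267],"jaw":0},
  {"d":[-0.004,0,0.0733],"jaw":0},
  {"d":[-0.004,0,0.12],"jaw":0},
  {"d":[-0.004,0,0.1493],"jaw":0},
  {"d":[-0.004,0,0.1627],"jaw":0},
  {"d":[-0.004,0,0.1693],"jaw":0},
  {"d":[-0.004,0,0.172],"jaw":0},
  {"d":[-0.004,0,0.1733],"jaw":0},
  {"d":[-0.004,0,0.1733],"jaw":0},
  {"d":[-0.004,0,0.1733],"jaw":0},
])

```text
clock: 8.2
position: [0.6228, -0.0244, 0.1137]
ee_rot: [0.663, 0.749, 0.0, 0.0]
ft_force: [-0.2, -0.3, -3.4]
grip_width: 0.205
grasp_force: 49.2
```

Converted, -0.14 m is -0.1867, -0.11 m is -0.1467.

Call:
jog_arm([
  {"d":[0,0,0.0013],"jaw":0},
  {"d":[0,0,0.0013],"jaw":0},
  {"d":[0,0,0.0013],"jaw":0.25},
  {"d":[0,0,0.0013],"jaw":0.35},
  {"d":[0,0,0.0013],"jaw":0.6},
  {"d":[0,0,0.0013],"jaw":1},
  {"d":[0,0,0.0013],"jaw":1},
  {"d":[0,0,0.0013],"jaw":1},
  {"d":[0,0,-0.0267],"jaw":1},
  {"d":[0,0,-0.08],"jaw":1},
  {"d":[0,0,-0.1467],"jaw":1},
  {"d":[0,0,-0.1867],"jaw":1},
  {"d":[0,0,-0.1867],"jaw":1},
])

```text
clock: 9.82
position: [0.6237, -0.0246, 0.256]
ee_rot: [0.663, 0.749, 0.002, 0.002]
ft_force: [-0.2, 0.2, -0.5]
grip_width: 1.002
grasp_force: 0.0
```

```bash
python3 go.py .4615 .1265 .254 7
```

```text
rot [ 0.005 -0.    -0.   ] shift [ 0.1697 -0.1426  0.0013] dist 0.222 j [-0.45  0.34  0.54  1.46 -0.18  1.39  0.22] 9.825
```

Converted, 0.169 m is 0.2253, 0.15 m is 0.2, 0.005 rad is 0.0013.

Call:
jog_arm([
  {"rotvec":[0.0013,0,0],"d":[0.0667,-0.056,0],"jaw":1},
  {"rotvec":[0.0013,0,0],"d":[0.1467,-0.1227,0],"jaw":1},
  {"rotvec":[0.0013,0,0],"d":[0.2,-0.168,0],"jaw":1},
  {"rotvec":[0.0013,0,0],"d":[0.2253,-0.1893,0],"jaw":1},
  {"rotvec":[0.0013,0,0],"d":[0.2253,-0.1893,0],"jaw":1},
  {"rotvec":[0.0013,0,0],"d":[0.2253,-0.1893,0.0133],"jaw":1},
  {"rotvec":[0.0013,0,0],"d":[0.2253,-0.1893,0.0133],"jaw":1},
])

```text
clock: 10.7
position: [0.4611, 0.1248, 0.2419]
ee_rot: [0.663, 0.748, -0.003, -0.002]
ft_force: [0.8, -1.1, 0.8]
grip_width: 1.005
grasp_force: 0.0
```

```bash
python3 go.py .4625 .127 .061 7; python3 ov.py
```

```text
rot [-0.007  0.001 -0.002] shift [0.0022 0.0029 0.1809] dist 0.181 j [-0.77 -0.01  0.41  1.83  0.    1.33 -0.24] 10.7
[[ 0.5789  0.3008]
 [ 0.5901  0.2196]
 [ 0.6013  0.1383]
 [ 0.6124  0.0571]
 [ 0.6236 -0.0241]
 [ 0.6348 -0.1053]] [0.57888077 0.30081638 0.13686211]
```

View pics/side_ov.png

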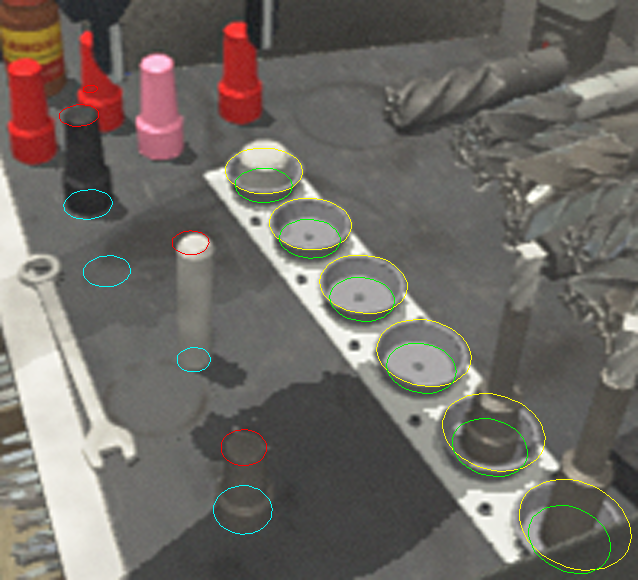

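The mill holder stands upright in its cup at (490,430) in the crop. The arbor top is at (195,243), about 2 mm further in x than my fit. Descending.

Converted, 0.181 m is 0.2413, 0.17 m is 0.2267, -0.005 rad is -0.0013.

Call:
jog_arm([
  {"rotvec":[-0.0013,0,0],"d":[0.0027,0.004,0.0667],"jaw":1},
  {"rotvec":[-0.0013,0,0],"d":[0.0027,0.004,0.1333],"jaw":1},
  {"rotvec":[-0.0013,0,0],"d":[0.0027,0.004,0.1933],"jaw":1},
  {"rotvec":[-0.0013,0,0],"d":[0.0027,0.004,0.2267],"jaw":1},
  {"rotvec":[-0.0013,0,0],"d":[0.0027,0.004,0.2413],"jaw":1},
  {"rotvec":[-0.0013,0,0],"d":[0.0027,0.004,0.2413],"jaw":1},
  {"rotvec":[-0.0013,0,0],"d":[0.0027,0.004,0.2413],"jaw":1},
])

```text
clock: 11.68
position: [0.4637, 0.1285, 0.0634]
ee_rot: [0.663, 0.749, 0.001, 0.0]
ft_force: [0.5, 0.3, 0.5]
grip_width: 1.001
grasp_force: 0.0
```

Call:
jog_arm([
  {"jaw":0},
  {"jaw":0},
  {"jaw":0},
  {"jaw":0},
  {"jaw":0},
  {"jaw":0},
  {"jaw":0},
  {"jaw":0},
], force=50)

```text
clock: 12.68
position: [0.4629, 0.1283, 0.0626]
ee_rot: [0.663, 0.749, 0.0, -0.0]
ft_force: [-1.9, -0.5, 6.0]
grip_width: 0.274
grasp_force: 48.7
```

Call:
jog_arm([
  {"d":[0,0,-0.0133],"jaw":0},
  {"d":[0,0,-0.04],"jaw":0},
  {"d":[0,0,-0.08],"jaw":0},
  {"d":[0,0,-0.1],"jaw":0},
  {"d":[0,0,-0.1067],"jaw":0},
  {"d":[0,0,-0.1067],"jaw":0},
  {"d":[0,0,-0.1067],"jaw":0},
])

```text
clock: 13.55
position: [0.4623, 0.1281, 0.1414]
ee_rot: [0.663, 0.749, -0.001, -0.0]
ft_force: [-0.6, 0.6, -3.0]
grip_width: 0.28
grasp_force: 49.5
```

```bash
python3 go.py .611 .059 .141 7
```

```text
rot [-0.001  0.001 -0.   ] shift [-0.0867  0.1391  0.0002] dist 0.164 j [-0.76  0.08  0.42  1.97 -0.04  1.1  -0.21] 13.55
```

Converted, 0.139 m is 0.1853, 0.13 m is 0.1733.

Call:
jog_arm([
  {"d":[-0.0107,0.016,0],"jaw":0},
  {"d":[-0.0333,0.0533,0],"jaw":0},
  {"d":[-0.064,0.1027,0],"jaw":0},
  {"d":[-0.0907,0.1467,0],"jaw":0},
  {"d":[-0.108,0.1733,0],"jaw":0},
  {"d":[-0.116,0.1853,0],"jaw":0},
  {"d":[-0.116,0.1853,0],"jaw":0},
  {"d":[-0.116,0.1853,0],"jaw":0},
  {"d":[-0.116,0.1853,0.0267],"jaw":0},
  {"d":[-0.116,0.1853,0.06],"jaw":0},
  {"d":[-0.116,0.1853,0.08],"jaw":0},
  {"d":[-0.116,0.1853,0.0867],"jaw":0},
  {"d":[-0.116,0.1853,0.0893],"jaw":0},
  {"d":[-0.116,0.1853,0.0893],"jaw":0},
])

```text
clock: 15.3
position: [0.6118, 0.0589, 0.0758]
ee_rot: [0.663, 0.749, 0.0, 0.0]
ft_force: [0.5, 0.3, -2.6]
grip_width: 0.277
grasp_force: 49.7
```

```bash
python3 - <<'E'
from h import *
a=manip.camera('top')[120:260,280:430];b=manip.camera('side')[180:330,290:440]
r=lambda i:cv2.resize(i,(395,380),interpolation=cv2.INTER_CUBIC)
cv2.imwrite('pics/m4.png',np.hstack([r(a),r(b)]))
E
```

```text
(no output)
```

View pics/m4.png

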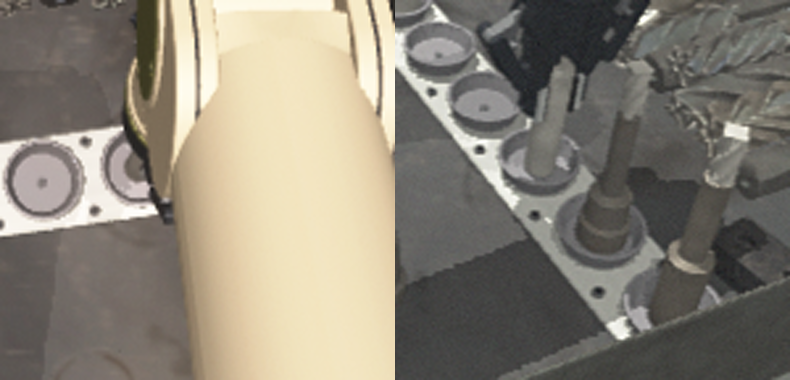

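In the side view the arbor is inside its cup at (540,160), next to the mill holder. Setting it down and releasing.

Converted, 0.003 m is 0.004, 0.002 m is 0.0027.

Call:
jog_arm([
  {"d":[0,0,0.0013],"jaw":0},
  {"d":[0,0,0.0027],"jaw":0},
  {"d":[0,0,0.004],"jaw":0},
  {"d":[0,0,0.004],"jaw":0},
  {"d":[0,0,0.004],"jaw":0},
])

```text
clock: 16.02
position: [0.6116, 0.0589, 0.0727]
ee_rot: [0.663, 0.749, 0.0, 0.0]
ft_force: [-2.4, 0.5, 4.0]
grip_width: 0.28
grasp_force: 50.5
```

Call:
jog_arm([
  {"d":[0,0,0.0013],"jaw":0},
  {"d":[0,0,0.0013],"jaw":0},
  {"d":[0,0,0.0013],"jaw":0.32},
  {"d":[0,0,0.0013],"jaw":0.4},
  {"d":[0,0,0.0013],"jaw":0.6},
  {"d":[0,0,0.0013],"jaw":1},
  {"d":[0,0,0.0013],"jaw":1},
  {"d":[0,0,0.0013],"jaw":1},
  {"d":[0,0,-0.0267],"jaw":1},
  {"d":[0,0,-0.08],"jaw":1},
  {"d":[0,0,-0.1333],"jaw":1},
  {"d":[0,0,-0.1467],"jaw":1},
  {"d":[0,0,-0.1467],"jaw":1},
])

```text
clock: 17.65
position: [0.6116, 0.0589, 0.1824]
ee_rot: [0.663, 0.749, 0.0, 0.0]
ft_force: [-0.4, 0.7, -1.1]
grip_width: 0.996
grasp_force: 0.0
```

```bash
python3 go.py .4315 .3355 .183 7
```

```text
rot [ 0.001 -0.    -0.   ] shift [ 0.2964 -0.1451 -0.0006] dist 0.33 j [-0.57  0.36  0.5   1.58 -0.18  1.25  0.09] 17.65
```

Converted, 0.296 m is 0.3947, 0.265 m is 0.3533.

Call:
jog_arm([
  {"d":[0.0667,-0.0333,0],"jaw":1},
  {"d":[0.14,-0.0693,0],"jaw":1},
  {"d":[0.2133,-0.1053,0],"jaw":1},
  {"d":[0.2867,-0.1413,0],"jaw":1},
  {"d":[0.3533,-0.1733,0],"jaw":1},
  {"d":[0.3947,-0.1933,0],"jaw":1},
  {"d":[0.3947,-0.1933,0],"jaw":1},
  {"d":[0.3947,-0.1933,0],"jaw":1},
  {"d":[0.3947,-0.1933,0.0267],"jaw":1},
])

```text
clock: 18.77
position: [0.433, 0.3341, 0.1627]
ee_rot: [0.664, 0.748, 0.001, 0.0]
ft_force: [-0.3, 0.4, -0.5]
grip_width: 1.003
grasp_force: 0.0
```

```bash
python3 go.py .4315 .3355 .033 7
python3 - <<'E'
from h import *
b=manip.camera('side')[110:220,180:330]
cv2.imwrite('pics/m5.png',cv2.resize(b,None,fx=4,fy=4,interpolation=cv2.INTER_CUBIC))
E
```

```text
rot [ 0.002 -0.001 -0.002] shift [ 0.0015 -0.0015  0.1297] dist 0.13 j [-1.02  0.21  0.32  1.78 -0.07  1.16 -0.56] 18.775
```

View pics/m5.png

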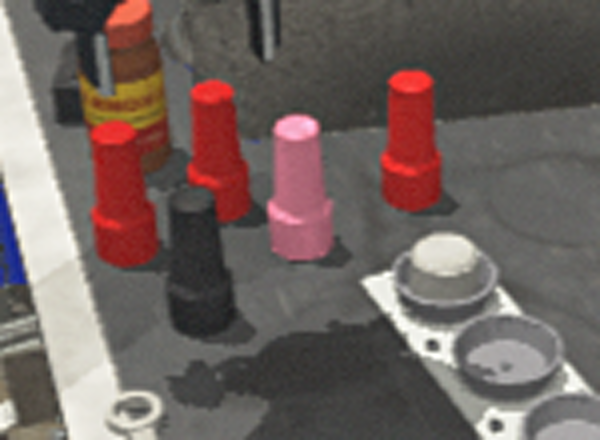

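The black stepped arbor's top is at (194,200) in the crop, i.e. full-image (228.5,160), and the reds and pink are well clear. Checking its position with a ray through that point.

```bash
python3 - <<'E'
from h import *
print(ray('side',228.2,159.5,.092), (box('side','stepped_arbor',.4315,.3355)-[180,110,180,110])*4)
E
```

```text
[0.43199703 0.33343541] [164.11830676 181.66735084 236.78625151 339.55225261]
```

Converted, 0.13 m is 0.1733, 0.123 m is 0.164.

Call:
jog_arm([
  {"d":[0.0013,-0.0013,0.04],"jaw":1},
  {"d":[0.0013,-0.0013,0.0933],"jaw":1},
  {"d":[0.0013,-0.0013,0.14],"jaw":1},
  {"d":[0.0013,-0.0013,0.164],"jaw":1},
  {"d":[0.0013,-0.0013,0.1733],"jaw":1},
  {"d":[0.0013,-0.0013,0.1733],"jaw":1},
  {"d":[0.0013,-0.0013,0.1733],"jaw":1},
])

```text
clock: 19.7
position: [0.431, 0.3364, 0.0334]
ee_rot: [0.663, 0.749, 0.001, -0.0]
ft_force: [-0.1, 0.1, 0.2]
grip_width: 0.996
grasp_force: 0.0
```

Call:
jog_arm([
  {"jaw":0},
  {"jaw":0},
  {"jaw":0},
  {"jaw":0},
  {"jaw":0},
  {"jaw":0},
  {"jaw":0},
  {"jaw":0},
], force=60)

```text
clock: 20.7
position: [0.4308, 0.3361, 0.0331]
ee_rot: [0.663, 0.749, 0.001, 0.0]
ft_force: [-0.8, -0.8, 6.3]
grip_width: 0.416
grasp_force: 59.6
```

Call:
jog_arm([
  {"d":[0,0,-0.0133],"jaw":0},
  {"d":[0,0,-0.04],"jaw":0},
  {"d":[0,0,-0.08],"jaw":0},
  {"d":[0,0,-0.1],"jaw":0},
  {"d":[0,0,-0.1067],"jaw":0},
  {"d":[0,0,-0.1067],"jaw":0},
  {"d":[0,0,-0.1067],"jaw":0},
])

```text
clock: 21.58
position: [0.4299, 0.3355, 0.1113]
ee_rot: [0.663, 0.749, -0.001, -0.0]
ft_force: [-0.4, -0.3, -3.7]
grip_width: 0.414
grasp_force: 60.5
```

```bash
python3 go.py .6003 .1405 .112 7
```

```text
rot [-0.001  0.001 -0.   ] shift [-0.2143  0.1454 -0.0007] dist 0.259 j [-1.02  0.26  0.32  1.83 -0.09  1.06 -0.55] 21.575
```

Converted, -0.214 m is -0.2853, -0.208 m is -0.2773.

Call:
jog_arm([
  {"d":[-0.016,0.0107,0],"jaw":0},
  {"d":[-0.0533,0.036,0],"jaw":0},
  {"d":[-0.1067,0.072,0],"jaw":0},
  {"d":[-0.16,0.108,0],"jaw":0},
  {"d":[-0.2133,0.144,0],"jaw":0},
  {"d":[-0.2533,0.172,0],"jaw":0},
  {"d":[-0.2773,0.188,0],"jaw":0},
  {"d":[-0.2853,0.194,0],"jaw":0},
  {"d":[-0.2853,0.194,0],"jaw":0},
  {"d":[-0.2853,0.194,0],"jaw":0},
  {"d":[-0.2853,0.194,0.0133],"jaw":0},
  {"d":[-0.2853,0.194,0.0267],"jaw":0},
  {"d":[-0.2853,0.194,0.04],"jaw":0},
])

```text
clock: 23.2
position: [0.6004, 0.1414, 0.0812]
ee_rot: [0.663, 0.749, -0.0, -0.0]
ft_force: [0.5, -0.1, -5.0]
grip_width: 0.415
grasp_force: 60.5
```

```bash
python3 go.py .6003 .1405 .0431 7
python3 - <<'E'
from h import *
b=manip.camera('side')[150:290,260:420]
cv2.imwrite('pics/m6.png',cv2.resize(b,None,fx=4,fy=4,interpolation=cv2.INTER_CUBIC))
E
```

```text
rot [-0.001 -0.     0.   ] shift [-0.0008 -0.0002  0.0381] dist 0.038 j [-0.64  0.46  0.42  1.67 -0.21  1.06 -0.03] 23.2
```

View pics/m6.png

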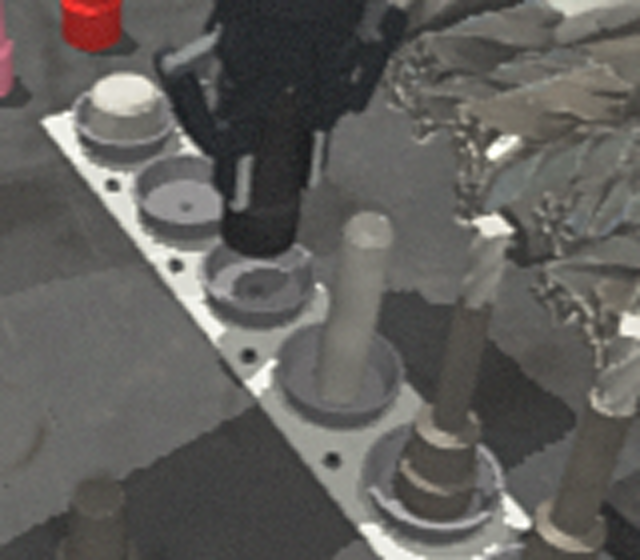

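The arm hangs the black arbor over its cup: foot columns 222–300, bottom row 255, cup centre at (256,290). Mill holder and bright arbor both stand. Comparing the foot with prediction before lowering.

```bash
python3 - <<'E'
from h import *
for y in(.1394,.1414,.1434):
  q=(proj('side',pts('stepped_arbor',.6004,y,.0481))[:72]-[260,150])*4
  print(y,q[:36].min(0),q[:36].max(0))
E
```

```text
0.1394 [222.09162761 213.34921053] [299.08350423 263.40154337]
0.1414 [220.67896008 211.173624  ] [297.53330506 261.0525026 ]
0.1434 [219.27116576 209.00541831] [295.98846909 258.71174224]
```

Converted, 0.036 m is 0.048, -0.002 m is -0.0027.

Call:
jog_arm([
  {"d":[-0.0027,-0.002,0],"jaw":0},
  {"d":[-0.0027,-0.002,0.0133],"jaw":0},
  {"d":[-0.0027,-0.002,0.0267],"jaw":0},
  {"d":[-0.0027,-0.002,0.0373],"jaw":0},
  {"d":[-0.0027,-0.002,0.0453],"jaw":0},
  {"d":[-0.0027,-0.002,0.048],"jaw":0},
  {"d":[-0.0027,-0.002,0.048],"jaw":0},
  {"d":[-0.0027,-0.002,0.048],"jaw":0},
])

```text
clock: 24.25
position: [0.5999, 0.1391, 0.0466]
ee_rot: [0.663, 0.749, 0.0, 0.0]
ft_force: [-0.4, -0.5, -3.2]
grip_width: 0.412
grasp_force: 60.5
```

Converted, 0.0035 m is 0.0047, 0.003 m is 0.004.

Call:
jog_arm([
  {"d":[0,0,0.0027],"jaw":0},
  {"d":[0,0,0.004],"jaw":0},
  {"d":[0,0,0.0047],"jaw":0},
  {"d":[0,0,0.0047],"jaw":0},
  {"d":[0,0,0.0047],"jaw":0},
])

```text
clock: 24.88
position: [0.5996, 0.1391, 0.0432]
ee_rot: [0.663, 0.749, 0.0, -0.0]
ft_force: [-3.4, 0.1, 4.1]
grip_width: 0.416
grasp_force: 61.6
```

Converted, -0.11 m is -0.1467, -0.1 m is -0.1333.

Call:
jog_arm([
  {"jaw":0.45},
  {"jaw":0.5},
  {"jaw":0.65},
  {"jaw":1},
  {"jaw":1},
  {"jaw":1},
  {"d":[0,0,-0.0267],"jaw":1},
  {"d":[0,0,-0.08],"jaw":1},
  {"d":[0,0,-0.1333],"jaw":1},
  {"d":[0,0,-0.1467],"jaw":1},
  {"d":[0,0,-0.1467],"jaw":1},
])

```text
clock: 26.25
position: [0.5999, 0.1391, 0.1539]
ee_rot: [0.663, 0.749, 0.001, 0.0]
ft_force: [-0.2, 0.6, -1.5]
grip_width: 1.006
grasp_force: 0.0
```

```bash
python3 go.py .4517 -.0127 .15 7
```

```text
rot [ 0.002 -0.001 -0.   ] shift [-0.1327 -0.1656  0.0036] dist 0.212 j [-0.66  0.38  0.45  1.61 -0.17  1.19 -0.05] 26.25
```

Converted, -0.166 m is -0.2213, -0.16 m is -0.2133.

Call:
jog_arm([
  {"d":[0,-0.0667,0],"jaw":1},
  {"d":[-0.0267,-0.1333,0],"jaw":1},
  {"d":[-0.08,-0.18,0],"jaw":1},
  {"d":[-0.1333,-0.2133,0],"jaw":1},
  {"d":[-0.1773,-0.2213,0],"jaw":1},
  {"d":[-0.1773,-0.2213,0],"jaw":1},
  {"d":[-0.1773,-0.2213,0],"jaw":1},
  {"d":[-0.1773,-0.2213,0],"jaw":1},
])

```text
clock: 27.25
position: [0.4509, -0.0122, 0.1524]
ee_rot: [0.662, 0.749, -0.0, -0.0]
ft_force: [-1.4, 0.4, 0.5]
grip_width: 1.001
grasp_force: 0.0
```

```bash
python3 go.py .4517 -.0127 .021 7
python3 - <<'E'
from h import *
b=manip.camera('side')
cv2.imwrite('pics/m7.png',cv2.resize(b[150:320,230:430],None,fx=3.5,fy=3.5,interpolation=cv2.INTER_CUBIC))
for d in manip.outline_of('side','short_sleeve')[:2]: print(d['confidence'],d['bbox'],fit('short_sleeve',[('side',np.array(d['bbox'],float))])[0])
E
```

```text
rot [-0.001  0.     0.002] shift [-0.0005  0.0008  0.1314] dist 0.131 j [-0.62 -0.01  0.55  2.03  0.01  1.13  0.05] 27.25
0.66 [272.2, 270.2, 294.3, 302.5] [ 0.4508905  -0.01382703]
```

View pics/m7.png

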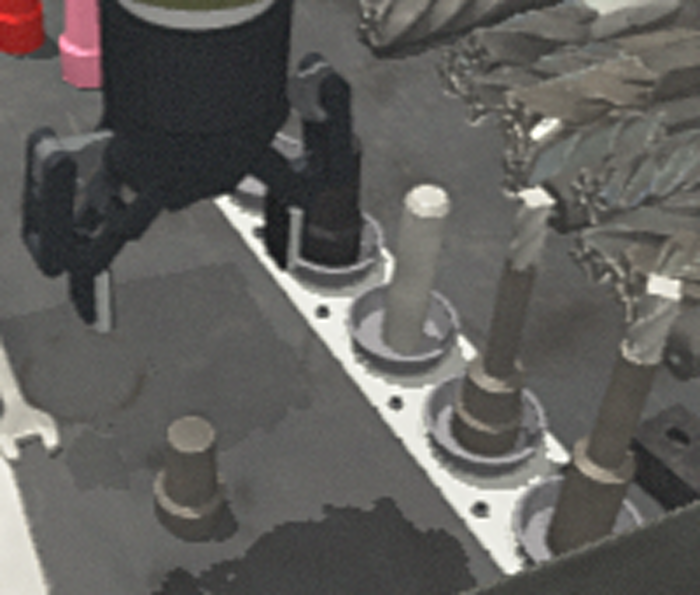

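All three placed tools stand upright, with the black one at (335,230). The sleeve at (190,480) is under the open hand. Descending to grip it.

Converted, 0.131 m is 0.1747, 0.125 m is 0.1667.

Call:
jog_arm([
  {"d":[0,0,0.04],"jaw":1},
  {"d":[0,0,0.0933],"jaw":1},
  {"d":[-0.0013,0.0013,0.14],"jaw":1},
  {"d":[-0.0013,0.0013,0.1667],"jaw":1},
  {"d":[-0.0013,0.0013,0.1747],"jaw":1},
  {"d":[-0.0013,0.0013,0.1747],"jaw":1},
  {"d":[-0.0013,0.0013,0.1747],"jaw":1},
])

```text
clock: 28.22
position: [0.4528, -0.0139, 0.0226]
ee_rot: [0.663, 0.749, 0.001, 0.0]
ft_force: [-0.0, -0.3, -0.7]
grip_width: 1.001
grasp_force: 0.0
```

Call:
jog_arm([
  {"jaw":0},
  {"jaw":0},
  {"jaw":0},
  {"jaw":0},
  {"jaw":0},
  {"jaw":0},
  {"jaw":0},
  {"jaw":0},
], force=60)

```text
clock: 29.22
position: [0.4526, -0.014, 0.0225]
ee_rot: [0.663, 0.749, 0.0, 0.0]
ft_force: [-2.8, -1.1, 9.2]
grip_width: 0.366
grasp_force: 58.6
```

Call:
jog_arm([
  {"d":[0,0,-0.0133],"jaw":0},
  {"d":[0,0,-0.04],"jaw":0},
  {"d":[0,0,-0.0933],"jaw":0},
  {"d":[0,0,-0.16],"jaw":0},
  {"d":[0,0,-0.2],"jaw":0},
  {"d":[0,0,-0.2133],"jaw":0},
  {"d":[0,0,-0.2133],"jaw":0},
  {"d":[0,0,-0.2133],"jaw":0},
])

```text
clock: 30.22
position: [0.4513, -0.0142, 0.1804]
ee_rot: [0.663, 0.749, -0.001, -0.001]
ft_force: [-0.7, 0.4, -3.0]
grip_width: 0.371
grasp_force: 59.3
```

```bash
python3 go.py .5914 .2213 .182 7
```

```text
rot [-0.002  0.    -0.   ] shift [ 0.2167  0.1677 -0.0021] dist 0.274 j [-0.64 -0.04  0.57  1.99  0.03  1.19  0.04] 30.225
```

Converted, 0.217 m is 0.2893, 0.216 m is 0.288.

Call:
jog_arm([
  {"d":[0.02,0,0],"jaw":0},
  {"d":[0.06,0.0067,0],"jaw":0},
  {"d":[0.1133,0.0267,0],"jaw":0},
  {"d":[0.1667,0.0667,0],"jaw":0},
  {"d":[0.2133,0.1133,0],"jaw":0},
  {"d":[0.2533,0.16,0],"jaw":0},
  {"d":[0.2773,0.1973,0],"jaw":0},
  {"d":[0.288,0.2173,0],"jaw":0},
  {"d":[0.2893,0.224,0],"jaw":0},
  {"d":[0.2893,0.224,0],"jaw":0},
  {"d":[0.2893,0.224,0.04],"jaw":0},
  {"d":[0.2893,0.224,0.0933],"jaw":0},
  {"d":[0.2893,0.224,0.1333],"jaw":0},
  {"d":[0.2893,0.224,0.1533],"jaw":0},
  {"d":[0.2893,0.224,0.1533],"jaw":0},
])

```text
clock: 32.1
position: [0.5919, 0.2214, 0.0665]
ee_rot: [0.663, 0.749, -0.001, -0.0]
ft_force: [0.1, 0.6, -1.8]
grip_width: 0.372
grasp_force: 59.3
```

```bash
python3 go.py .5914 .2213 .0325 7
python3 - <<'E'
from h import *
b=manip.camera('side')[150:250,260:380]
cv2.imwrite('pics/m8.png',cv2.resize(b,None,fx=5,fy=5,interpolation=cv2.INTER_CUBIC))
p=manip.get_obs()['position']
q=(proj('side',pts('short_sleeve',*p[:2],p[2]-.0225))[:36]-[260,150])*5;print(q.min(0),q.max(0))
E
```

```text
rot [-0.001  0.    -0.   ] shift [-0.     -0.0005  0.034 ] dist 0.034 j [-0.74  0.5   0.4   1.64 -0.22  1.05 -0.15] 32.1
[198.26951628 172.55936627] [279.33632141 222.128101  ]
```

View pics/m8.png

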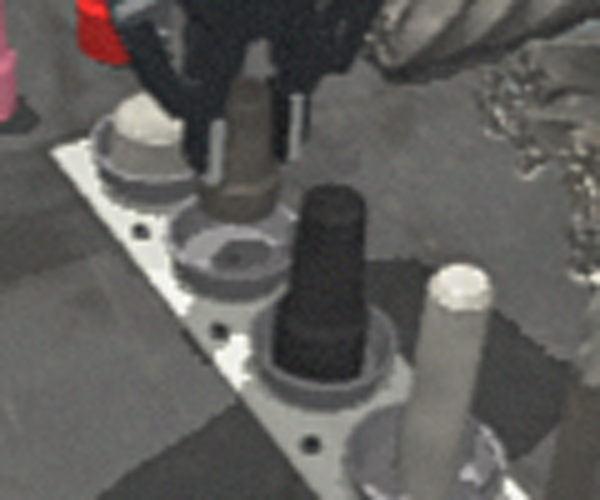

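The sleeve's foot is at columns 200–280, bottom row 221, as predicted over the last cup. The black arbor stands in its own cup. Lowering.

Converted, 0.0345 m is 0.046, 0.033 m is 0.044.

Call:
jog_arm([
  {"d":[0,0,0.0133],"jaw":0},
  {"d":[0,0,0.0267],"jaw":0},
  {"d":[0,0,0.036],"jaw":0},
  {"d":[0,0,0.0413],"jaw":0},
  {"d":[0,0,0.044],"jaw":0},
  {"d":[0,0,0.046],"jaw":0},
  {"d":[0,0,0.046],"jaw":0},
  {"d":[0,0,0.046],"jaw":0},
])

```text
clock: 33.15
position: [0.5927, 0.2218, 0.0328]
ee_rot: [0.663, 0.749, 0.0, 0.0]
ft_force: [-1.8, -1.0, 2.7]
grip_width: 0.369
grasp_force: 60.1
```

Touched the floor. Releasing, lifting and backing away.

Careful with the scale: shifts go in shares of 0.75 m and turns go in shares of 4 rad. That gives: -0.18 m is -0.24, -0.17 m is -0.2267.

Call:
jog_arm([
  {"jaw":0.4},
  {"jaw":0.45},
  {"jaw":0.6},
  {"jaw":1},
  {"jaw":1},
  {"jaw":1},
  {"d":[0,0,-0.0267],"jaw":1},
  {"d":[0,0,-0.08],"jaw":1},
  {"d":[0,0,-0.1467],"jaw":1},
  {"d":[0,0,-0.2267],"jaw":1},
  {"d":[0.08,-0.0667,-0.24],"jaw":1},
  {"d":[0.1467,-0.1333,-0.24],"jaw":1},
  {"d":[0.2,-0.2,-0.24],"jaw":1},
  {"d":[0.2,-0.2,-0.24],"jaw":1},
  {"d":[0.2,-0.2,-0.24],"jaw":1},
  {"d":[0.2,-0.2,-0.24],"jaw":1},
])

```text
clock: 35.15
position: [0.4264, 0.3515, 0.2133]
ee_rot: [0.663, 0.748, 0.001, 0.0]
ft_force: [-0.1, -0.5, -0.4]
grip_width: 1.0
grasp_force: 0.0
```

```bash
python3 - <<'E'
from h import *
a=cv2.resize(manip.camera('top')[130:270,190:450],(780,420))[:, :390*2]
b=cv2.resize(manip.camera('side')[110:320,230:440],(560,560),interpolation=cv2.INTER_CUBIC)
cv2.imwrite('pics/f1.png',np.hstack([cv2.resize(b,(400,400)),cv2.resize(a,(400,400))]))
E
```

```text
(no output)
```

View pics/f1.png

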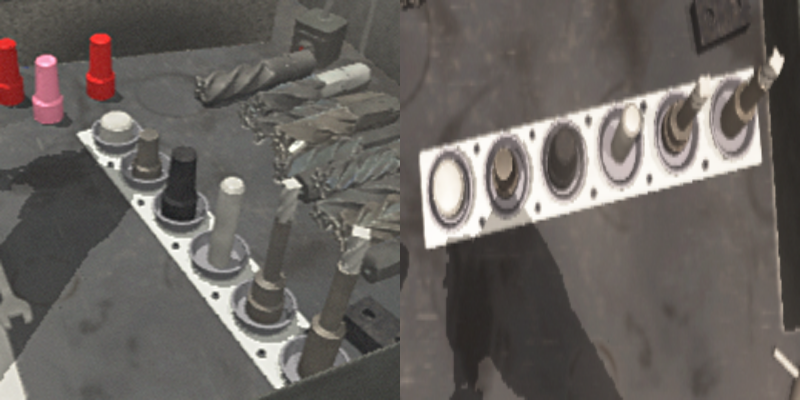

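All six stand upright in both views. In the left image, from cap to holder: cap (115,125), sleeve (147,155), stepped arbor (183,190), bright arbor (230,230), mill holder (275,260), long holder (330,320). The hand is clear.

```bash
python3 -c "
from workcell import manip
print(manip.hand_in())"
```

```text
the job is handed in; nothing more can be done
None
```

The four tools stand upright in the cups in height order (mill holder next to the long holder, then bright arbor, stepped arbor and short sleeve next to the cap), and the job was handed in at about 35 s.

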